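# Pail from the collar carton onto the rack hook

### The arm

A 7-joint arm with a two-finger parallel gripper is mounted at the origin on the work surface. World frame = base frame: x ahead of the robot, y to its left, z up, the work surface at z = 0. Lengths are in m, angles in rad, forces in N, time in s.
With the tool pointing down it reaches from about 0.425 to 0.925 m from the base axis. Payload 6.8 kg.
Tool frame: the origin (TCP) lies at the very end of the fingers, on their centre line; the grasp point (between the pads) lies 19 mm behind it; z points along the fingers, y is the line along which they close (so a half turn about z gives the same grasp; the last joint's range is limited). The gripper opens to 85 mm and grips with 20 to 120 N. Pads are 22 mm wide; open, the fingers measure 114 mm over their backs; the gripper's body (76 mm by 85 mm) begins 54 mm behind the grasp point. The pads swing forward as they close: fully open they stand 13 mm farther back than shut.
Start: joints at [-1.348, 0.477, 0.022, 1.555, -0.011, 1.109, -0.083], TCP at [0.219, 0.638, 0.231] pointing down, gripper open.
Joint ranges: [-2.96, 2.96], [-0.34, 2.1], [-1.41, 1.46], [0.24, 2.44], [-1.37, 4.51], [0.17, 1.92], [-2.96, 2.96]. Speed limits (rad/s): [2.39, 2.39, 3.14, 3.14, 3.14, 3.14, 3.14].

### API

Orientations are given as a rotation vector (axis times angle).
In Python, from bench import get_obs, viewer, r gives the robot as it stands. The module is installed in compiled form; this text tells all that it offers.
- The arm moves only by the tool play_rows, never from a script. Its argument "commands" is a list that holds one entry, the list of rows, each a list of 5 numbers: the gripper's target within -1 to 1 (shut at 1, half-way at 0, fully open at -1), then the shift along the tool's x, y, z scaled (see below), then the turn about the tool's z scaled (see below). A call has 1 to 12 rows; each row is the pose to reach, as a shift and turn from the pose commanded when the call began, along the tool's axes at that moment; what a row does not reach only later rows make up. The controller multiplies each number of a shift by 0.2 m and each number of a turn by pi/2 rad. A row lasts 1/12 s, in which the tool goes at most 41.7 mm and 7.16 degrees, less where a joint would pass 70% of its speed; a pose out of reach is approached as far as the arm can. A call with a number of a shift or a turn outside -1 to 1 is refused whole. A call with a gripper value outside its range is refused whole. The fingers move at their own pace and stop on an object; "grip_force" is the grip in N (left out, the last holds). Time passes only in rows, so rows that repeat a pose let the fingers close. It gives the time, the measured TCP pose, the force, the opening and the grip force at its end, in the units of the state.
- get_obs(): the state, without advancing time (a new reading comes with each control period).
- viewer.grab_frame(name): name is "side" or "top" or "wrist"; returns a dict with "pixels" (384x512x3 uint8, red, green, blue), "fovy" (degrees; the focal length in pixels is half the picture's height over the tangent of half this angle, whatever the lens; pixels are square), "cx", "cy" (the principal point, pixels), "world_to_cam" (4x4, takes a point from world to camera coordinates); the wrist camera has in their place "hand_eye" (4x4, takes a point from camera to tool coordinates, whose origin is the TCP and whose axes are the flange's). Camera axes: x right, y up, looking along -z (the intrinsics and any distortion apply to the point x, -y, -z); pixel columns grow to the right and rows downward; lengths in m; the calibration is good to about 2 mm. The wrist camera is an equidistant fisheye: a pixel r from the principal point sees the ray r / f radians off the axis. A picture is of the moment at which its call begins: read the wrist's pose just before it. There is no depth.
- r.hand_in(): hands the job in; it is judged then, once.
Trained networks look in a picture, given as the dict that the camera call returned (one of the last four; its "shot" number tells which), for a name from the list of things; names that differ only in an ending like _2 or _b are one class to them, and where a whole thing is asked for, a point or a joint stands for the part that bears it (a point fixed in the world has none). Each returns a list of dicts, best first, with "score" (0 to 1); they miss things now and then, are a little off and sometimes report something else, mostly with a low value. They report only what shows in the picture. A call takes as long as a camera call. They do not tell look-alikes from the thing itself.
- viewer.trace(picture, thing): "pixels" (384x512 bool, what is visible of it) and "rect" ([left, top, right, bottom] in pixels, round what is visible of it).
The state is a dict: "clock": time; "joints": joint angles; "qvel": joint speeds; "tau": joint torques, N m; "tcp_pos": TCP position; "orientation": TCP orientation; "contact_force": force on the tool from outside, world axes, zero at the start; "moment": the same for the moment, N m; "grip_width": finger opening in m; "gripper_force": force on a finger pad.
Only numpy, scipy, OpenCV 4.12 (cv2) and the standard library are available. Lean on these libraries where they do the work, as an engineer would, in place of code of your own. Each camera call takes 0.05 s, during which the arm holds its last target. There are 200 camera calls.

### The job

The little steel pail with the bow handle has been left in a cell of the pipe-collar carton, where only its handle can be got hold of. Lift it out and, without dropping it at any time, stand it upright on the clear bench and let go; then pick it up again and hang it by the handle on the rack's bare hook, hanging still on its own. Leave the collars and the other things on the bench where they are.

Things in the scene. Friction and masses are not known exactly. Their poses are not given: they have to be found in the camera images.
- pail_mid (a point): Middle of the pail's body, 30 mm above its underside, on its axis; z up the axis. The pail is an open sheet-steel bucket, a straight cylinder 60 mm outside diameter, 60 mm high, wall 3 mm, 0.15 to 0.31 kg. It starts upright in a cell of the carton, its bow turned up to 47 degrees either way from the robot's left-right line, its rim 8 mm below the tops of the cell walls and 5 mm of room all round, so only its handle can be gripped there
- pail_handle (a point): Centre of the level top bar of the pail's bow handle: on the axis, 98 mm above the underside, 38 mm above the rim, 34 mm clear below the bar. The bow is 8 mm round bar, rigid (does not fold), in the pail's y-z plane: the top bar runs along y for 32 mm, then slopes to legs at y = -25 and +25 mm inside the body's outline. Same axes as pail_mid
- hook_seat (a point): Point on the axis of the bare hook's level arm, 235 mm above the bench. The hook is 8 mm round steel bar fixed to the rack. x points from its free end to the rack's flat bar (face at x = +34 mm), z up. The straight arm ends at x = -28 mm and turns up at 45 degrees (see hook_tip). A hung handle bar rests on the arm with its centre at z = +8 mm
- hook_tip (a point): Centre of the round end (radius 4 mm) of the bare hook's upturned tip: 40 mm towards the free end from hook_seat and 12 mm above it; the tip's top is 16 mm above the arm's axis. Same axes as hook_seat
- hook: The bare hook as a solid; origin where its arm leaves the flat bar, 38 mm along x from hook_seat. One of three alike hooks 115 mm apart: the others carry a hanging wire brush (24 mm wide, 175 mm long) and a small C-clamp (66 mm wide, 140 mm long). The bare one may be any of the three
- rack: Fixed hook rack on the bench: two 20 mm posts 330 mm apart, 268 mm high, on feet 100 x 40 mm, carry a flat steel bar 370 mm long, its edges 226 and 260 mm above the bench. Origin on the bench under its middle; y runs along the flat bar, the hooks stand out 82 mm towards -x. Only the hung brush and clamp are below the hooks. Place and yaw vary
- carton: Fixed cardboard carton 152 x 226 x 72 mm high (x, y, z), open on top, floor 4 mm, divided by 4 mm walls as high as its sides into 2 (along x) by 3 (along y) cells about 70 mm square; origin at the centre of its underside.
- pail: The pail as a solid; origin at the centre of its underside, axes as pail_mid. The clear place to stand it is the bench (z = 0) between carton and rack, about 0.42 to 0.52 m ahead of the robot and 0.05 to 0.20 m to its right: nothing stands there
- collar1: bystander: pipe collar, a plain dark steel tube ring 57 mm outside, 49 mm inside, 50 mm high, standing in a cell of the carton; origin at the centre of its underside
- collar2: bystander: a collar like collar1, in another cell
- collar3: bystander: a collar like collar1, in another cell
- loose_collar: bystander: a collar like collar1, standing on the bench below the rack's flat bar, behind the hooks; origin at the centre of its underside
- spray: bystander: aerosol can 58 mm diameter, 170 mm high, standing on the far left of the bench; origin at the centre of its underside
- marker: bystander: paint marker 125 mm long, 17 mm thick, lying at the front right of the bench along its own x; origin under its middle
- square: bystander: flat steel welding magnet about 85 x 56 x 18 mm lying at the front of the bench; origin under its middle
- flat_bar: bystander: steel flat bar 160 x 25 x 5 mm lying on the right of the bench along its own x; origin under its middle
Things that resemble listed ones, but are neither listed nor needed, are in the scene too. Leave any green look-alike of the pail alone.

How it is judged:
On the way, in this order (a step that is already met when the one before it is completed fails the run):
1. the pail stands upright on the bench top, outside the carton, let go ((x of pail_mid in the frame of carton above 0.1 m or x of pail_mid in the frame of carton below -0.1 m or y of pail_mid in the frame of carton above 0.14 m or y of pail_mid in the frame of carton below -0.14 m) and contact force between pail and the fingers below 0.1 N and angle between pail_mid's own z axis and vertical below 0.15 rad and height (world z) of pail_mid below 0.034 m and linear speed of pail below 0.03 m/s), for 0.2 s.
2. the pail hangs still from the bare hook by its handle, let go (x of pail_handle in the frame of hook_seat between -0.032 and 0.036 m and y of pail_handle in the frame of hook_seat between -0.015 and 0.015 m and z of pail_handle in the frame of hook_seat between 0.003 and 0.013 m and contact force between pail and hook above 0.8 N and contact force between pail and the fingers below 0.1 N and angle between pail_mid's own z axis and vertical below 0.3 rad and linear speed of pail below 0.03 m/s and angular speed of pail below 0.5 rad/s), for 0.2 s.
At the end, for the whole second after the job is handed in: The pail hangs by its bow handle on the straight arm of the bare hook, between the upturned tip and the flat bar: the bar's centre 3 to 13 mm above the arm's axis, within 15 mm sideways, the pail within 0.3 rad of upright, hanging still (under 30 mm/s), not held (all of step 2); the robot touches nothing.
It fails at once if the pail is dropped: it falls unheld at over 0.6 m/s (linear speed of pail above 0.6 m/s and contact force between pail and the fingers below 0.1 N).
It fails at once if a pipe collar is moved more than 25 mm (distance of any of collar1, collar2, collar3, loose_collar from where it was at the start of the episode above 0.025 m).
It fails at once if the spray can, marker, magnet or flat bar is moved more than 25 mm (distance of any of spray, marker, square, flat_bar from where it was at the start of the episode above 0.025 m).
It also fails if it takes over 59 s, if anything falls off the work surface, if the arm or the gripper's body presses on something with over 40 N, if the wrist force passes 120 N, or if a joint passes its speed limit or range.

## Working session

There is one attempt and no reset: what is moved stays moved. The work goes in short steps, Python scripts to look and compute and a tool call to move; the robot and the scene stay as the last step left them, time stands still between calls to the robot, and variables do not carry over. Pictures are saved under pics/ and viewed, at most 10 in all, crops included, and the job is handed in when it is done.

Besides the shell and the picture viewer there is one more tool, called after ">>>" as name([rows], argument=value, ...), one row to a line, values as JSON. play_rows: Moves the arm, as the interface text tells. Shifts and turns lie within -1 to 1; 1 stands for 0.2 m of shift or pi/2 rad of turn. Its arguments: {"type":"object","properties":{"commands":{"type":"array","items":{"type":"array","items":{"type":"array","items":{"type":"number","minimum":-1,"maximum":1}}}},"grip_force":{"type":"number"}},"required":["commands"]}

```bash
mkdir -p pics; cat > h.py <<'E'
import numpy as np, cv2
from scipy.spatial.transform import Rotation as R
from bench import get_obs, viewer, r
def save(p,n): cv2.imwrite('pics/'+n+'.png',cv2.cvtColor(np.ascontiguousarray(p),cv2.COLOR_RGB2BGR))
def foc(f): return 192/np.tan(np.radians(f['fovy'])/2)
def ray(f,u,v,o=None):
    d=np.array([(u-f['cx']),(v-f['cy'])])/foc(f)
    if 'world_to_cam' in f:
        M=np.linalg.inv(f['world_to_cam']); c=np.array([d[0],-d[1],-1])
    else:
        T=np.eye(4);T[:3,:3]=R.from_rotvec(o['orientation']).as_matrix();T[:3,3]=o['tcp_pos']
        M=T@f['hand_eye']; t=np.hypot(*d); s=np.sin(t)/max(t,1e-9); c=np.array([d[0]*s,-d[1]*s,-np.cos(t)])
    c=M[:3,:3]@c
    return M[:3,3],c/np.linalg.norm(c)
def atz(f,u,v,z,o=None):
    p,d=ray(f,u,v,o); return p+d*(z-p[2])/d[2]
def proj(f,X,o=None):
    X=np.asarray(X,float)
    if 'world_to_cam' in f: W=f['world_to_cam']
    else:
        T=np.eye(4);T[:3,:3]=R.from_rotvec(o['orientation']).as_matrix();T[:3,3]=o['tcp_pos']; W=np.linalg.inv(T@f['hand_eye'])
    c=W[:3,:3]@X+W[:3,3]; x,y,z=c[0],-c[1],-c[2]
    if 'world_to_cam' in f: return np.array([f['cx']+foc(f)*x/z,f['cy']+foc(f)*y/z])
    t=np.arctan2(np.hypot(x,y),z); n=max(np.hypot(x,y),1e-9); return np.array([f['cx']+foc(f)*t*x/n,f['cy']+foc(f)*t*y/n])
def tri(rs):
    A=0;b=0
    for p,d in rs:
        P=np.eye(3)-np.outer(d,d); A=A+P; b=b+P@p
    x=np.linalg.solve(A,b); return x,[np.linalg.norm((np.eye(3)-np.outer(d,d))@(x-p)) for p,d in rs]
E
python3 - <<'E'
from h import *
o=get_obs(); print(o)
for n in ['top','side','wrist']:
    f=viewer.grab_frame(n); save(f['pixels'],n+'0')
    print(n,f['pixels'].shape,f['fovy'],f['cx'],f['cy'])
    print((f['world_to_cam'] if n!='wrist' else f['hand_eye']).round(3).tolist())
    for t in ['pail','pail_handle','hook','rack','carton','loose_collar']:
        print(t,[(round(d['score'],2),[int(x) for x in d['rect']]) for d in viewer.trace(f,t)][:4])
a=[cv2.imread('pics/%s0.png'%n) for n in ('top','side')]
E
```

```text
{'clock': 0.0, 'joints': array([-1.34809945,  0.47778298,  0.02236954,  1.55645883, -0.01151335,
        1.10929145, -0.08309941]), 'qvel': array([-0.00073805,  0.00038659,  0.00049152,  0.00161592, -0.00043453,
       -0.00234392,  0.00076927]), 'tau': array([-8.26632840e-04, -5.96467781e+01,  1.60731744e+00, -2.81208014e+01,
        1.23059523e-02,  9.28229594e-03,  2.78864547e-06]), 'tcp_pos': array([0.21907346, 0.63783398, 0.23033465]), 'orientation': array([-5.17237489e-01, -3.09855378e+00,  2.83466374e-03]), 'contact_force': array([-0.35583615, -0.68868028, -0.93413583]), 'moment': array([ 0.01068424, -0.00058875,  0.01018758]), 'gripper_force': 0.0, 'grip_width': 0.08522449331710116}
top (384, 512, 3) 50.50264831155026 261.64308927685056 195.99217128266764
[[0.019, -1.0, 0.008, -0.036], [0.981, 0.02, 0.192, -0.582], [-0.192, 0.004, 0.981, -1.175], [0.0, 0.0, 0.0, 1.0]]
pail [(0.92, [193, 217, 212, 239]), (0.73, [199, 178, 220, 195]), (0.68, [157, 183, 182, 204])]
pail_handle [(0.95, [191, 218, 216, 238]), (0.74, [272, 152, 272, 183]), (0.71, [155, 179, 180, 200]), (0.7, [200, 
[... 437 characters left out ...]
 [190, 292, 221, 330])]
pail_handle [(0.86, [192, 290, 223, 329]), (0.8, [201, 243, 225, 279]), (0.76, [249, 253, 277, 280]), (0.42, [204, 146, 236, 156])]
hook []
rack [(0.57, [183, 79, 246, 231]), (0.48, [250, 252, 279, 281]), (0.4, [274, 321, 303, 345]), (0.16, [200, 144, 237, 156])]
carton [(0.74, [234, 249, 317, 368]), (0.3, [204, 142, 234, 155])]
loose_collar [(0.75, [201, 173, 205, 199])]
wrist (384, 512, 3) 65.70646984690485 255.85696328149407 189.2314676816193
[[-0.001, 0.956, 0.294, 0.074], [1.0, 0.001, 0.0, 0.001], [-0.0, 0.294, -0.956, -0.142], [0.0, 0.0, 0.0, 1.0]]
pail []
pail_handle [(0.52, [0, 305, 26, 336])]
hook []
rack []
carton [(0.7, [20, 314, 138, 384])]
loose_collar []
```

```bash
python3 - <<'E'
import cv2
a=cv2.imread('pics/top0.png')[110:310,110:410]; cv2.imwrite('pics/t0.png',cv2.resize(a,(795,530),interpolation=2))
a=cv2.imread('pics/side0.png')[60:384,130:390]; cv2.imwrite('pics/s0.png',cv2.resize(a,(480,598),interpolation=2))
E
```

```text
(no output)
```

View pics/t0.png

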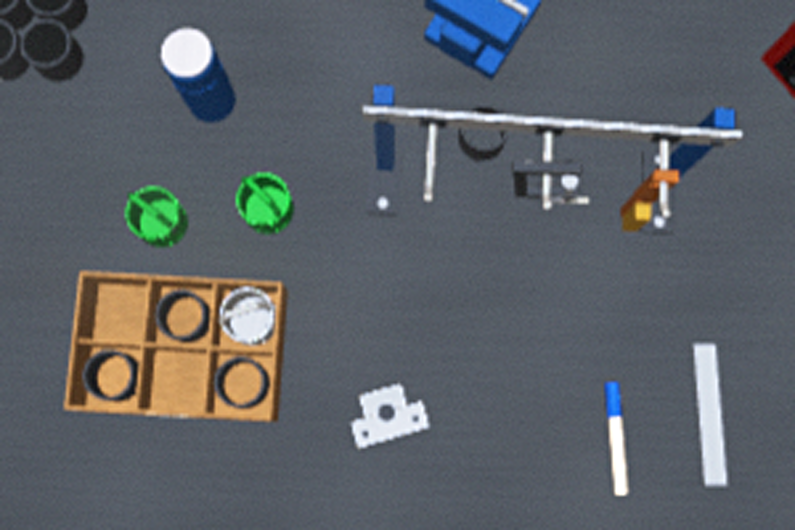

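View pics/s0.png

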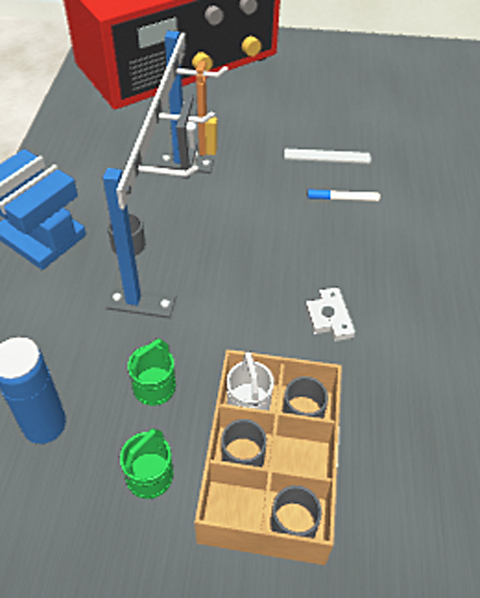

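```bash
python3 - <<'E'
from h import *
T=viewer.grab_frame('top');S=viewer.grab_frame('side')
for n,a,b in [('handle',(203.2,228.5),(266,258.8)),('tip',(271.9,184.7),(238,149)),('root',(273.4,157.2),(205.8,152))]:
    print(n,tri([ray(T,*a),ray(S,*b)]))
print('pail rim top',atz(T,202.5,229,.064),'handle',atz(T,203.2,228.5,.102),atz(S,266,258.8,.102))
for a in [(222,325),(272,303)]: print('bow',atz(T,110+a[0]/2.65,110+a[1]/2.65,.095))
for a in [(80,272),(285,284),(276,420),(66,408)]: print('carton',atz(T,110+a[0]/2.65,110+a[1]/2.65,.072))
for a in [(365,110),(740,134)]: print('bar',atz(T,110+a[0]/2.65,110+a[1]/2.65,.26))
for a in [(155,215),(265,202),(482,130)]: print('green,loose',atz(T,110+a[0]/2.65,110+a[1]/2.65,.06))
o=get_obs();print(R.from_rotvec(o['orientation']).as_matrix().round(3).tolist())
E
```

```text
handle (array([0.4785099 , 0.14206363, 0.09077701]), [np.float64(0.00218520712197346), np.float64(0.0021852071219734823)])
tip (array([ 0.57221268, -0.04963666,  0.2549084 ]), [np.float64(0.0009919327538215916), np.float64(0.0009919327538216367)])
root (array([ 0.65224735, -0.05321641,  0.23295479]), [np.float64(0.0001786626978698901), np.float64(0.00017866269787024944)])
pail rim top [0.47777909 0.1479946  0.064     ] handle [0.47508019 0.14074339 0.102     ] [0.48042314 0.14841465 0.102     ]
bow [0.46338399 0.16821715 0.095     ]
bow [0.48844085 0.1150504  0.095     ]
carton [0.52170401 0.33309338 0.072     ]
carton [0.51280934 0.10412733 0.072     ]
carton [0.36343829 0.10797211 0.072     ]
carton [0.37191957 0.33690484 0.072     ]
bar [0.65817756 0.01382214 0.26      ]
bar [ 0.64177421 -0.34972778  0.26      ]
green,loose [0.59072944 0.25643667 0.06      ]
green,loose [0.60847145 0.1319629  0.06      ]
green,loose [ 0.69909493 -0.11565875  0.06      ]
[[-0.946, 0.325, -0.0], [0.325, 0.946, 0.0], [0.0, 0.0, -1.0]]
```

Candidates (top picture): steel pail in the carton at (203,229), and green look-alikes at (168,191) and (210,186). The grey/steel one in the carton cell fits the description. The bare hook is the leftmost one, with its arm from (273,157) to (272,185). The other two hooks carry the clamp and the brush.

>>> play_rows([
  [[-1,-0.3,-0.3,0,0.1],[-1,-0.5,-0.48,0,0.1],[-1,-0.7,-0.66,0,0.15],[-1,-0.85,-0.8,0,0.2],[-1,-1,-0.95,0,0.25],[-1,-1,-0.95,0,0.25],[-1,-1,-0.95,0,0.25],[-1,-1,-0.95,0,0.25],[-1,-1,-0.95,0,0.25],[-1,-1,-0.95,0,0.25]],
], grip_force=40)

```text
clock: 1.98
tcp_pos: [0.3463, 0.3947, 0.2316]
orientation: [-1.111, -2.938, -0.002]
contact_force: [-0.0, -0.3, -0.4]
grip_width: 0.0855
gripper_force: 0.0
```

>>> play_rows([
  [[-1,-0.3,-0.15,0,0.05],[-1,-0.5,-0.25,0,0.1],[-1,-0.7,-0.35,0,0.15],[-1,-0.9,-0.45,0,0.2],[-1,-1,-0.5,0.1,0.25],[-1,-1,-0.5,0.15,0.25],[-1,-1,-0.5,0.15,0.25],[-1,-1,-0.5,0.15,0.25],[-1,-1,-0.5,0.15,0.25]],
])

```text
clock: 2.73
tcp_pos: [0.4302, 0.1887, 0.2016]
orientation: [-1.659, -2.667, -0.001]
contact_force: [-0.3, 0.3, -0.7]
grip_width: 0.0855
gripper_force: 0.0
```

```bash
python3 - <<'E'
from h import *
o=get_obs();f=viewer.grab_frame('wrist');save(f['pixels'],'w1')
print(o['tcp_pos'],R.from_rotvec(o['orientation']).as_matrix().round(3).tolist())
for t in ['pail','pail_handle','carton']:
    print(t,[(round(d['score'],2),[int(x) for x in d['rect']]) for d in viewer.trace(f,t)][:3])
E
```

```text
[0.43022732 0.1886821  0.20155086] [[-0.442, 0.897, 0.0], [0.897, 0.442, 0.001], [0.0, 0.0, -1.0]]
pail [(0.92, [379, 151, 452, 213]), (0.86, [253, 192, 308, 271]), (0.79, [359, 237, 397, 276])]
pail_handle [(0.89, [357, 237, 395, 280]), (0.83, [374, 150, 451, 210]), (0.69, [252, 190, 310, 270])]
carton [(0.82, [168, 13, 408, 280])]
```

View pics/w1.png

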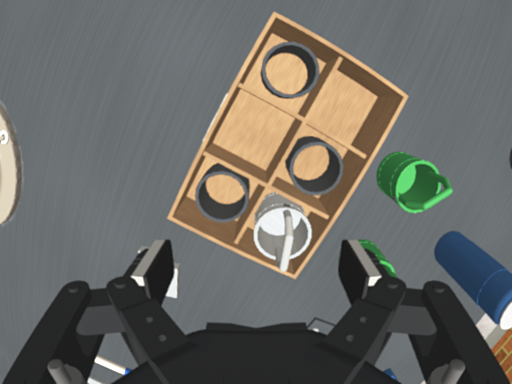

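The steel pail is at (283,232) in the carton's end cell, with its bow roughly vertical in the picture. The green ones are at (412,183) and (375,255). I take a close crop to check the choice.

```bash
python3 - <<'E'
import cv2
a=cv2.imread('pics/w1.png')[180:285,235:335]; cv2.imwrite('pics/w1c.png',cv2.resize(a,None,fx=5,fy=5,interpolation=2))
E
```

```text
(no output)
```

View pics/w1c.png

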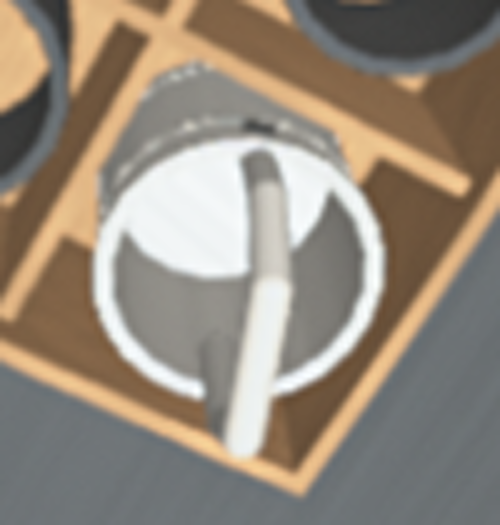

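```bash
python3 - <<'E'
from h import *
o=get_obs();f=viewer.grab_frame('wrist');T=viewer.grab_frame('top')
a=atz(f,289,236.6,.102,o);b=atz(f,283.6,269.6,.102,o);print(a,b,(a+b)/2,np.linalg.norm(a-b),'psi',np.degrees(np.arctan2(*(a-b)[[0,1]]*[-1,1])))
print('rim c',atz(f,283,233.6,.064,o))
m=proj(f,(a+b)/2,o);print(tri([ray(f,*m,o),ray(T,203.2,228.5)]))
E
```

```text
[0.47790588 0.16201655 0.102     ] [0.49039996 0.1285887  0.102     ] [0.48415292 0.14530262 0.102     ] 0.035686459408704956 psi 20.493863766509936
rim c [0.4830564  0.14768604 0.064     ]
(array([0.47993085, 0.14297344, 0.10025096]), [np.float64(0.005002607038260811), np.float64(0.005002607038260727)])
```

>>> play_rows([
  [[-1,-0.15,0.07,0.1,0.063],[-1,-0.306,0.146,0.2,0.063],[-1,-0.306,0.146,0.3,0.063],[-1,-0.306,0.146,0.3,0.063],[-1,-0.306,0.146,0.3,0.063],[-1,-0.306,0.146,0.3,0.063]],
])

```text
clock: 3.53
tcp_pos: [0.4833, 0.1452, 0.142]
orientation: [-1.792, -2.58, -0.001]
contact_force: [-0.3, -0.7, -0.0]
grip_width: 0.0853
gripper_force: 0.0
```

```bash
python3 - <<'E'
from h import *
o=get_obs();f=viewer.grab_frame('wrist');save(f['pixels'],'w2')
print(o['tcp_pos'],R.from_rotvec(o['orientation']).as_matrix().round(3).tolist())
c=proj(f,[0.4835,.1465,.102],o);print(c)
u,v=int(c[0]),int(c[1])
cv2.imwrite('pics/w2c.png',cv2.resize(cv2.imread('pics/w2.png')[v-55:v+55,u-70:u+70],None,fx=5,fy=5,interpolation=2))
E
```

```text
[0.48331143 0.1452266  0.14199917] [[-0.35, 0.937, 0.0], [0.937, 0.35, 0.001], [0.001, 0.0, -1.0]]
[255.19419864 215.08097258]
```

View pics/w2c.png

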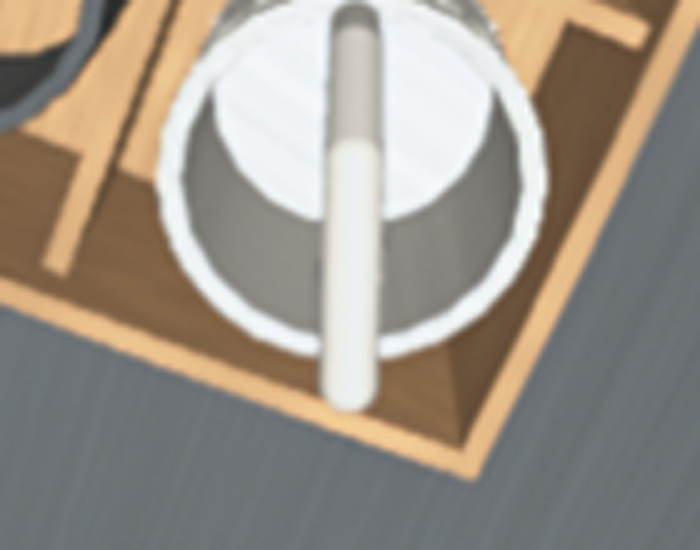

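The bar is centred under the gripper at about (255.6,214.5), where the model predicted (255,215), and it runs across the closing line. I descend and grip.

>>> play_rows([
  [[-1,0,0,0.1,0],[-1,0,0,0.2,0],[-1,0,0,0.3,0],[-1,0,0,0.3,0],[1,0,0,0.3,0],[1,0,0,0.3,0],[1,0,0,0.3,0],[1,0,0,0.3,0],[1,0,0,0.3,0],[1,0,0,0.3,0],[1,0,0,0.3,0],[1,0,0,0.3,0]],
], grip_force=50)

```text
clock: 4.58
tcp_pos: [0.4837, 0.1441, 0.0817]
orientation: [1.794, 2.579, 0.0]
contact_force: [-2.0, -1.5, 5.8]
grip_width: 0.0059
gripper_force: 48.8
```

>>> play_rows([
  [[1,0,0,-0.05,0],[1,0,0,-0.1,0],[1,0,0,-0.18,0],[1,0,0,-0.26,0],[1,0,0,-0.34,0],[1,0,0,-0.42,0],[1,0,0,-0.5,0],[1,0,0,-0.55,0],[1,0,0,-0.55,0],[1,0,0,-0.55,0]],
])

```text
clock: 5.42
tcp_pos: [0.4835, 0.1444, 0.1917]
orientation: [1.793, 2.579, 0.002]
contact_force: [-0.6, 1.0, -2.4]
grip_width: 0.0061
gripper_force: 49.1
```

```bash
python3 - <<'E'
from h import *
o=get_obs();print(o['tcp_pos'],o['contact_force'],o['moment'],o['grip_width'],o['joints'].round(2))
f=viewer.grab_frame('wrist');S=viewer.grab_frame('side');save(f['pixels'],'w3');save(S['pixels'],'s3')
a=cv2.imread('pics/w3.png')[110:330,150:360];b=cv2.imread('pics/s3.png')[150:370,160:350]
cv2.imwrite('pics/c3.png',cv2.resize(np.hstack([a,b]),None,fx=1.95,fy=1.95,interpolation=2))
E
```

```text
[0.48351527 0.14444552 0.19165841] [-0.6074119   1.03281569 -2.36702574] [-0.00527761 -0.01803581 -0.00913645] 0.006115927168012814 [-0.77  0.25  0.42  2.02 -0.13  0.89  0.08]
```

View pics/c3.png

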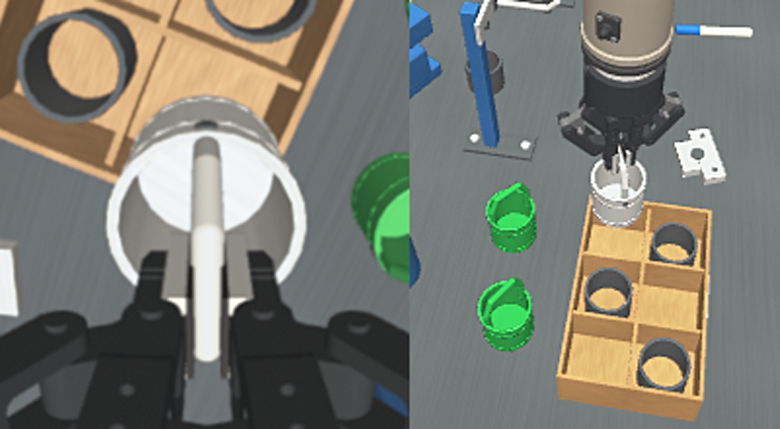

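The pail is lifted, upright, and held by the bow between the pads. Next I carry it to the clear bench.

>>> play_rows([
  [[1,-0.04,-0.015,0,0.02],[1,-0.12,-0.045,0,0.05],[1,-0.22,-0.085,0,0.1],[1,-0.32,-0.125,0,0.15],[1,-0.42,-0.165,0,0.2],[1,-0.52,-0.2,0,0.23],[1,-0.62,-0.24,0,0.25],[1,-0.7,-0.27,0,0.256],[1,-0.76,-0.295,0,0.256],[1,-0.8,-0.31,0,0.256],[1,-0.8,-0.31,0,0.256],[1,-0.8,-0.31,0,0.256]],
])

```text
clock: 6.52
tcp_pos: [0.4807, -0.028, 0.1911]
orientation: [-2.275, -2.166, 0.001]
contact_force: [0.3, 0.1, -2.0]
grip_width: 0.0057
gripper_force: 49.1
```

>>> play_rows([
  [[1,-0.05,0,0,0],[1,-0.15,0,0.1,0],[1,-0.25,0,0.2,0],[1,-0.35,0,0.3,0],[1,-0.43,0,0.4,0],[1,-0.47,0,0.45,0],[1,-0.47,0,0.48,0],[1,-0.47,0,0.5,0],[1,-0.47,0,0.5,0],[1,-0.47,0,0.5,0]],
])

```text
clock: 7.35
tcp_pos: [0.4773, -0.1202, 0.0916]
orientation: [2.271, 2.171, 0.001]
contact_force: [0.1, -0.1, -2.4]
grip_width: 0.0061
gripper_force: 49.0
```

>>> play_rows([
  [[1,0,0,0.02,0],[1,0,0,0.04,0],[1,0,0,0.05,0],[1,0,0,0.055,0],[1,0,0,0.06,0],[1,0,0,0.06,0]],
])

```text
clock: 7.85
tcp_pos: [0.4766, -0.1212, 0.0792]
orientation: [-2.272, -2.169, 0.0]
contact_force: [-0.0, -0.3, -3.2]
grip_width: 0.0061
gripper_force: 49.1
```

>>> play_rows([
  [[1,0,0,0.004,0],[1,0,0,0.008,0],[1,0,0,0.01,0],[1,0,0,0.01,0]],
])

```text
clock: 8.18
tcp_pos: [0.4768, -0.1215, 0.0778]
orientation: [2.273, 2.169, 0.001]
contact_force: [-2.0, -0.2, 4.4]
grip_width: 0.0057
gripper_force: 49.8
```

>>> play_rows([
  [[0.7,0,0,0,0],[0.4,0,0,0,0],[0,0,0,0,0],[-0.5,0,0,0,0],[-1,0,0,0,0],[-1,0,0,0,0],[-1,0,0,0,0],[-1,0,0,-0.1,0],[-1,0,0,-0.3,0],[-1,0,0,-0.45,0],[-1,0,0,-0.5,0],[-1,0,0,-0.5,0]],
])

```text
clock: 9.18
tcp_pos: [0.4786, -0.1215, 0.1798]
orientation: [2.27, 2.167, 0.007]
contact_force: [0.5, -0.5, -0.2]
grip_width: 0.085
gripper_force: 0.0
```

```bash
python3 - <<'E'
from h import *
o=get_obs();print(o['tcp_pos'],R.from_rotvec(o['orientation']).as_matrix().round(3).tolist(),o['contact_force'],o['joints'].round(2))
f=viewer.grab_frame('wrist');save(f['pixels'],'w4')
c=proj(f,[0.477,-.1213,.098],o);print(c,proj(f,[0.477,-.1213,.06],o))
u,v=int(c[0]),int(c[1])
print(u-70,v-55)
cv2.imwrite('pics/w4c.png',cv2.resize(cv2.imread('pics/w4.png')[v-55:v+55,u-70:u+70],None,fx=5,fy=5,interpolation=2))
E
```

```text
[ 0.47858229 -0.12149734  0.17983682] [[0.046, 0.999, 0.006], [0.999, -0.046, 0.0], [0.001, 0.006, -1.0]] [ 0.52309615 -0.53311884 -0.24972549] [-0.4   0.27  0.62  2.07 -0.21  0.86  0.29]
[252.09322936 197.05823586] [252.34785488 183.88832025]
182 142
```

View pics/w4c.png

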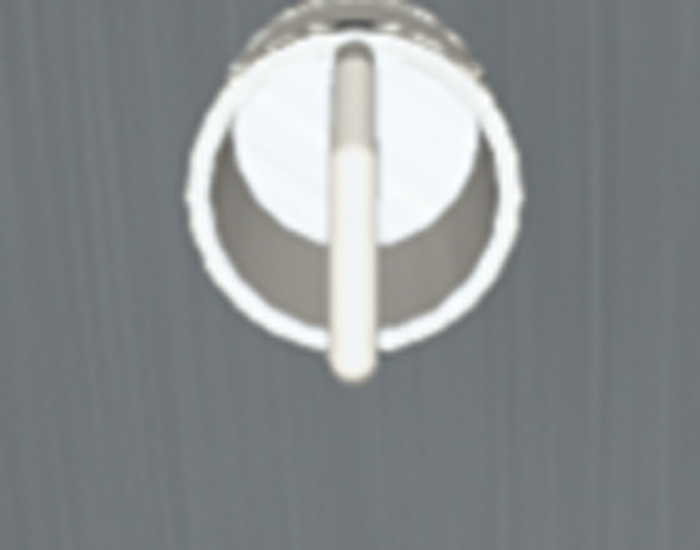

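```bash
python3 - <<'E'
from h import *
o=get_obs();f=viewer.grab_frame('wrist')
a=atz(f,182+354/5,142+150/5,.098,o);b=atz(f,182+353/5,142+378/5,.098,o);print(a,b,(a+b)/2,np.linalg.norm(a-b))
d=viewer.trace(f,'pail')[0];print(d['score'],d['rect'])
# rim fit: left/right extremes and bottom
print([atz(f,u,v,.06,o).round(4) for u,v in [(182+187/5,142+195/5),(182+522/5,142+195/5),(182+354/5,142+350/5)]])
E
```

```text
[ 0.47726238 -0.1000092   0.098     ] [ 0.47519904 -0.13781616  0.098     ] [ 0.47623071 -0.11891268  0.098     ] 0.03786322857545485
0.84 [222.8, 139.6, 286.8, 221.1]
[array([ 0.4457, -0.1162,  0.06  ]), array([ 0.5067, -0.1191,  0.06  ]), array([ 0.4746, -0.1478,  0.06  ])]
```

>>> play_rows([
  [[-1,0,0,-0.1,-0.08],[-1,0.05,0,-0.2,-0.16],[-1,0.1,0,-0.35,-0.24],[-1,0.15,0,-0.5,-0.32],[-1,0.2,0,-0.6,-0.4],[-1,0.25,0,-0.7,-0.48],[-1,0.3,0,-0.75,-0.56],[-1,0.35,0,-0.75,-0.64],[-1,0.35,0,-0.75,-0.72],[-1,0.35,0,-0.75,-0.8],[-1,0.35,0,-0.75,-0.88],[-1,0.35,0,-0.75,-0.95]],
])

```text
clock: 10.33
tcp_pos: [0.4792, -0.051, 0.3254]
orientation: [-0.186, -3.133, 0.001]
contact_force: [-0.6, 0.5, -0.6]
grip_width: 0.0853
gripper_force: 0.0
```

>>> play_rows([
  [[-1,0,0,0,-0.047],[-1,0,0,0,-0.047],[-1,0,0,0,-0.047]],
])

```text
clock: 10.58
tcp_pos: [0.4794, -0.0512, 0.3259]
orientation: [-0.084, -3.138, 0.001]
contact_force: [0.1, -0.7, 0.2]
grip_width: 0.0853
gripper_force: 0.0
```

```bash
python3 - <<'E'
from h import *
o=get_obs();f=viewer.grab_frame('wrist');save(f['pixels'],'w5')
print(o['tcp_pos'],R.from_rotvec(o['orientation']).as_matrix().round(3).tolist(),o['joints'].round(2))
for p in [[.572,-.05,.247],[.652,-.053,.235]]: print(proj(f,p,o))
for t in ['hook','rack']: print(t,[(round(d['score'],2),[int(x) for x in d['rect']]) for d in viewer.trace(f,t)][:3])
cv2.imwrite('pics/w5c.png',cv2.resize(cv2.imread('pics/w5.png')[0:200,120:390],None,fx=2.95,fy=2.95,interpolation=2))
E
```

```text
[ 0.47942238 -0.05120847  0.32590382] [[-0.999, 0.054, -0.003], [0.054, 0.999, -0.0], [0.003, -0.001, -1.0]] [-0.45  0.06  0.45  1.9  -0.03  1.19  1.53]
[262.30209607 292.53721543]
[262.51117709 342.60611229]
hook [(0.74, [257, 292, 267, 327])]
rack [(0.6, [28, 223, 311, 357])]
```

View pics/w5c.png

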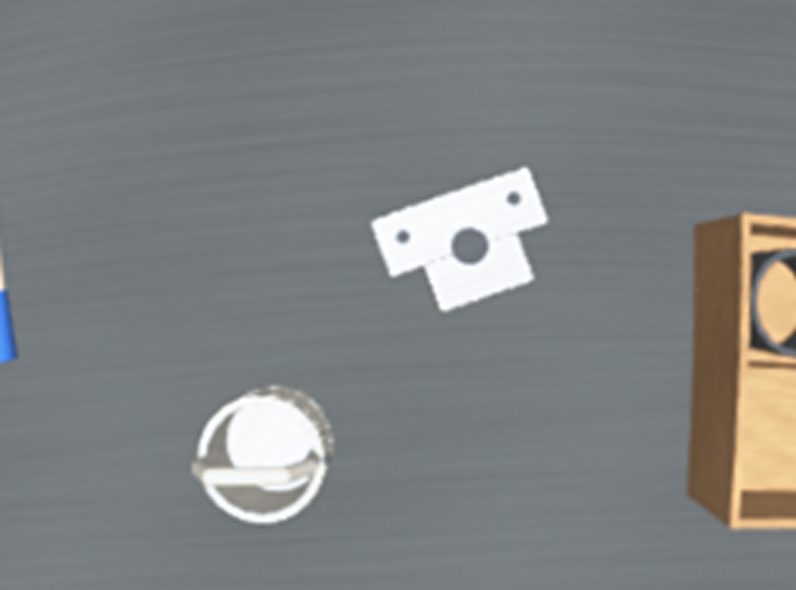

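The pail stands upright on its own at about (209,155). The hook falls near (262,292)–(262,343) in the wrist view. I take a second wrist view of it.

>>> play_rows([
  [[-1,0.05,0.15,-0.1,-0.005],[-1,0.1,0.3,-0.2,-0.005],[-1,0.1,0.4,-0.2,-0.005],[-1,0.1,0.4,-0.2,-0.005],[-1,0.1,0.4,-0.2,-0.005],[-1,0.1,0.4,-0.2,-0.005]],
])

```text
clock: 11.23
tcp_pos: [0.4639, 0.0288, 0.3669]
orientation: [-0.07, -3.14, 0.001]
contact_force: [0.3, -1.2, 1.0]
grip_width: 0.0856
gripper_force: 0.0
```

```bash
python3 - <<'E'
from h import *
import json
o=get_obs();f=viewer.grab_frame('wrist');save(f['pixels'],'w6')
np.save('o6.npy',np.r_[o['tcp_pos'],o['orientation']])
print(o['tcp_pos'],o['orientation'])
for p in [[.572,-.05,.247],[.652,-.053,.235]]: print(proj(f,p,o))
print([(round(d['score'],2),[int(x) for x in d['rect']]) for d in viewer.trace(f,'hook')][:3])
a=cv2.imread('pics/w5.png')[270:370,200:320];b=cv2.imread('pics/w6.png')[240:340,130:250]
cv2.imwrite('pics/c6.png',cv2.resize(np.hstack([a,b]),None,fx=3.33,fy=5,interpolation=2))
E
```

```text
[0.4639273  0.02883046 0.36688567] [-7.01039322e-02 -3.14014933e+00  9.01261082e-04]
[187.2554566  282.04260544]
[197.16779849 327.64130749]
[(0.63, [186, 285, 198, 333]), (0.6, [84, 67, 99, 132])]
```

View pics/c6.png

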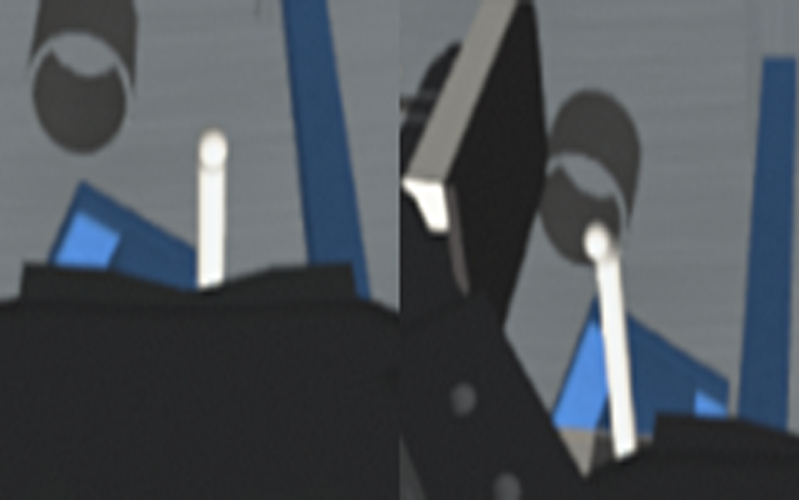

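```bash
python3 - <<'E'
from h import *
f=viewer.grab_frame('wrist');T=viewer.grab_frame('top');S=viewer.grab_frame('side')
o5=dict(tcp_pos=np.array([0.47942238,-0.05120847,0.32590382]),orientation=np.array([-0.084,-3.138,.001]))
o6=np.load('o6.npy');o6=dict(tcp_pos=o6[:3],orientation=o6[3:])
W5=ray(f,263.7,300.2,o5);W6=ray(f,188.9,288.5,o6)
t,s=ray(T,271.9,184.0),ray(S,238,149.5)
for k in ([W5,W6],[t,s],[W5,W6,t],[W5,W6,t,s]):
    x,e=tri(k);print(x.round(4),np.round(e,4))
print(x+[0,0,0])
for z in (.247,): print([ (p+d*(z-p[2])/d[2]).round(4) for p,d in (W5,W6,t,s)])
a=[atz(f,u,v,.235,o6) for u,v in [(191.6,293),(197.6,331)]];print(a,np.degrees(np.arctan2(*(a[1]-a[0])[[1,0]])))
a=[atz(f,u,v,.235,o5) for u,v in [(263.1,304),(263.1,327)]];print(a,np.degrees(np.arctan2(*(a[1]-a[0])[[1,0]])))
# bar line from top image for edges
g=T['pixels'].astype(int)
for u in (262,285,330,380):
    col=g[140:175,u].min(1);print(u,140+np.where(col>150)[0])
E
```

```text
[ 0.5797 -0.0491  0.2486] [0.0001 0.0001]
[ 0.5733 -0.0496  0.2536] [0.002 0.002]
[ 0.5761 -0.0488  0.2529] [0.0004 0.0012 0.0011]
[ 0.5736 -0.0484  0.2554] [0.0009 0.0018 0.0018 0.0028]
[ 0.57364338 -0.04837721  0.25542185]
[array([ 0.5812, -0.0491,  0.247 ]), array([ 0.5807, -0.0495,  0.247 ]), array([ 0.5768, -0.0499,  0.247 ]), array([ 0.5725, -0.0564,  0.247 ])]
[array([ 0.59596954, -0.05109164,  0.235     ]), array([ 0.65807747, -0.05339921,  0.235     ])] -2.1278001234045116
[array([ 0.5955489 , -0.05003822,  0.235     ]), array([ 0.6275649 , -0.05136788,  0.235     ])] -2.3781992092520925
262 [151 152]
285 [152 153 154]
330 [155 156 157]
380 [159 160 161]
```

The hook tip is at about (0.578, -0.0495) with its x axis at -2.4°. So the seat is near (0.618, -0.0515), which fits the flat bar's face. Next I go back over the pail to grip its body across the bow's plane.

>>> play_rows([
  [[-1,-0.02,-0.15,0,0],[-1,-0.05,-0.3,0.1,0],[-1,-0.07,-0.45,0.25,0],[-1,-0.09,-0.6,0.4,0],[-1,-0.094,-0.7,0.55,0],[-1,-0.094,-0.732,0.7,0],[-1,-0.094,-0.732,0.85,0],[-1,-0.094,-0.732,0.95,0],[-1,-0.094,-0.732,0.95,0],[-1,-0.094,-0.732,0.95,0],[-1,-0.094,-0.732,0.95,0]],
])

```text
clock: 12.4
tcp_pos: [0.4774, -0.1178, 0.1785]
orientation: [0.069, 3.139, -0.0]
contact_force: [0.5, 0.1, 1.2]
grip_width: 0.0853
gripper_force: 0.0
```

```bash
python3 - <<'E'
from h import *
o=get_obs();f=viewer.grab_frame('wrist');save(f['pixels'],'w7');print(o['tcp_pos'],R.from_rotvec(o['orientation']).as_matrix().round(3).tolist())
# render pail model at estimate, compare brightness of rim (outer r .03) for offsets
g=cv2.cvtColor(f['pixels'],cv2.COLOR_RGB2GRAY)
m=(g>150).astype(np.uint8)
n,l,st,c=cv2.connectedComponentsWithStats(m);print([(st[i].tolist()) for i in range(1,n) if st[i,4]>200])
for p in [(.4762,-.1183,.06),(.4762,-.1483,.06),(.4762,-.0883,.06),(.4462,-.1183,.06),(.5062,-.1183,.06),(.4762,-.1343,.098),(.4762,-.1023,.098)]: print(proj(f,p,o).round(1))
d=viewer.trace(f,'pail');print([(x['score'],x['rect']) for x in d][:2])
x0=proj(f,(.4762,-.1183,.08),o).astype(int)
cv2.imwrite('pics/w7c.png',cv2.resize(cv2.imread('pics/w7.png')[x0[1]-60:x0[1]+60,x0[0]-80:x0[0]+80],None,fx=5,fy=5,interpolation=2));print(x0-[80,60])
E
```

```text
[ 0.47741123 -0.11782903  0.17849928] [[-0.999, 0.044, 0.002], [0.044, 0.999, -0.0], [-0.002, -0.0, -1.0]]
[[99, 19, 20, 75, 980], [307, 42, 82, 66, 3033], [30, 49, 30, 125, 1865], [465, 73, 47, 142, 956], [220, 146, 70, 68, 3004]]
[254.8 181.2]
[222.1 182.7]
[287.7 179.8]
[253.3 148.7]
[256.3 211.9]
[234.5 195.1]
[275.  193.4]
[(0.72, [222.5, 140.9, 287.2, 215.1]), (0.67, [418.8, 239.7, 478.4, 304.6])]
[174 127]
```

The rim blob (columns 220–290, rows 146–214) matches the predicted pail outline. I descend and grip the body.

>>> play_rows([
  [[-1,0.006,0,0.12,0],[-1,0.006,0,0.27,0],[-1,0.006,0,0.42,0],[-1,0.006,0,0.55,0],[-1,0.006,0,0.65,0],[-1,0.006,0,0.71,0],[-1,0.006,0,0.71,0],[-1,0.006,0,0.71,0]],
])

```text
clock: 13.17
tcp_pos: [0.476, -0.1174, 0.036]
orientation: [0.068, 3.14, 0.0]
contact_force: [-0.0, 0.3, 0.1]
grip_width: 0.0852
gripper_force: 0.0
```

>>> play_rows([
  [[-0.6,0,0,0,0],[-0.5,0,0,0,0],[-0.3,0,0,0,0],[0,0,0,0,0],[1,0,0,0,0],[1,0,0,0,0],[1,0,0,0,0]],
], grip_force=50)

```text
clock: 13.75
tcp_pos: [0.4766, -0.1178, 0.0373]
orientation: [0.068, 3.138, 0.0]
contact_force: [-2.5, 1.5, 14.3]
grip_width: 0.0596
gripper_force: 50.8
```

>>> play_rows([
  [[1,0,0,-0.03,0],[1,0,0,-0.08,0],[1,0,0,-0.16,0],[1,0,0,-0.26,0],[1,0,0,-0.38,0],[1,0,0,-0.5,0],[1,0,0,-0.62,0],[1,0,0,-0.73,0],[1,0,0,-0.81,0],[1,0,0,-0.85,0],[1,0,0,-0.85,0],[1,0,0,-0.85,0]],
])

```text
clock: 14.75
tcp_pos: [0.475, -0.1172, 0.2052]
orientation: [0.068, 3.141, 0.001]
contact_force: [-1.3, -0.4, -3.2]
grip_width: 0.0592
gripper_force: 54.4
```

```bash
python3 - <<'E'
from h import *
o=get_obs();f=viewer.grab_frame('wrist');save(f['pixels'],'w8');print(o['tcp_pos'],R.from_rotvec(o['orientation']).as_matrix().round(3).tolist(),o['contact_force'],o['grip_width'])
for p in [(.0,.016,-.061),(0,-.016,-.061),(0,0,-.023)]:
    X=o['tcp_pos']+R.from_rotvec(o['orientation']).as_matrix()@np.array(p); print(X.round(4),proj(f,X,o).round(1))
c=proj(f,o['tcp_pos']+[0,0,.05],o).astype(int);g=cv2.cvtColor(f['pixels'],cv2.COLOR_RGB2GRAY);print(c)
n,l,st,cc=cv2.connectedComponentsWithStats((g>150).astype(np.uint8));print([st[i].tolist() for i in range(1,n) if st[i,4]>200])
E
```

```text
[ 0.47498876 -0.11715862  0.20520249] [[-0.999, 0.043, 0.0], [0.043, 0.999, 0.0], [-0.0, 0.0, -1.0]] [-1.32738224 -0.44451215 -3.16764775] 0.059166674210189514
[ 0.4757 -0.1012  0.2662] [299.2 319.1]
[ 0.4743 -0.1332  0.2662] [210.4 319.1]
[ 0.475  -0.1172  0.2282] [255.  265.5]
[254 301]
[[109, 26, 19, 70, 854], [303, 48, 75, 62, 2611], [42, 53, 29, 118, 1713], [451, 76, 61, 133, 1593], [193, 204, 127, 59, 4115], [187, 282, 139, 46, 1737], [205, 284, 102, 27, 573], [488, 349, 24, 35, 377]]
```

>>> play_rows([
  [[1,0,0.04,0,0],[1,0,0.1,0.02,0],[1,0,0.18,0.02,0],[1,-0.03,0.25,0.02,0],[1,-0.08,0.31,0.02,0],[1,-0.15,0.345,0.02,0],[1,-0.22,0.358,0.02,0],[1,-0.265,0.358,0.02,0],[1,-0.285,0.358,0.02,0],[1,-0.285,0.358,0.02,0],[1,-0.285,0.358,0.02,0]],
])

```text
clock: 15.72
tcp_pos: [0.5348, -0.0487, 0.2008]
orientation: [-0.069, -3.139, 0.001]
contact_force: [0.2, 0.5, -1.6]
grip_width: 0.059
gripper_force: 54.4
```

```bash
python3 - <<'E'
from h import *
o=get_obs();print(o['tcp_pos'],o['orientation'],o['contact_force'])
f=viewer.grab_frame('side');g=viewer.grab_frame('top');w=viewer.grab_frame('wrist')
save(f['pixels'],'s9');save(g['pixels'],'t9');save(w['pixels'],'w9')
b=o['tcp_pos']+[0,0,.061];print('bar side',proj(f,b),'seat',proj(f,[.618,-.0515,.235]),'tip',proj(f,[.578,-.0495,.247]))
a=cv2.imread('pics/s9.png')[100:220,180:300];h=cv2.imread('pics/w9.png')[190:340,165:345]
cv2.imwrite('pics/c9.png',np.hstack([cv2.resize(a,(400,400),interpolation=2),cv2.resize(h,(400,400),interpolation=2)]))
E
```

```text
[ 0.53475863 -0.04873924  0.20080068] [-6.93903470e-02 -3.13944795e+00  6.02239697e-04] [ 0.23315136  0.54802395 -1.61300838]
bar side [253.20338029 148.25074241] seat [219.32026514 152.99984277] tip [235.28659076 151.21974865]
```

View pics/c9.png

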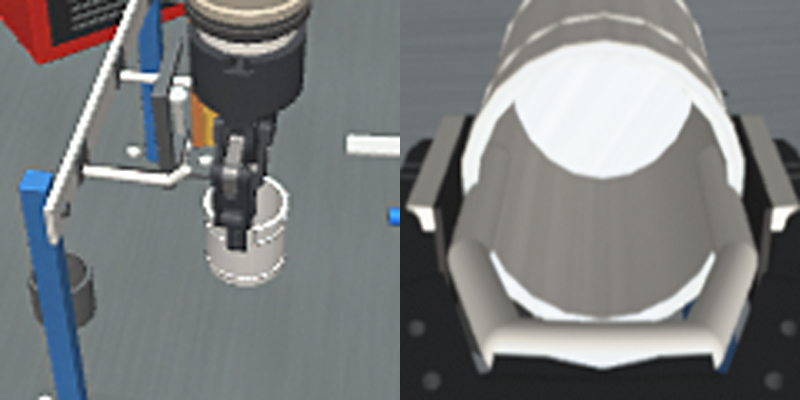

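The bow sits centred in the grip, with the bar at about (258,318) in the wrist picture against a predicted (255,319). It faces the bare hook's free end, so I feed it over the tip.

>>> play_rows([
  [[1,-0.03,0,0,0],[1,-0.07,0,0,0],[1,-0.11,0,0,0],[1,-0.15,0,0,0],[1,-0.19,0,0,0],[1,-0.22,0,0,0],[1,-0.22,0,0,0]],
])

```text
clock: 16.45
tcp_pos: [0.5809, -0.0502, 0.2012]
orientation: [0.068, 3.14, -0.001]
contact_force: [0.7, 0.2, -2.9]
grip_width: 0.059
gripper_force: 54.4
```

>>> play_rows([
  [[1,-0.03,0,0,0],[1,-0.06,0,0,0],[1,-0.09,0,0,0],[1,-0.12,0,0,0],[1,-0.12,0,0,0],[1,-0.12,0,0,0]],
])

```text
clock: 16.95
tcp_pos: [0.6035, -0.0513, 0.2012]
orientation: [-0.068, -3.141, 0.0]
contact_force: [-0.6, 0.4, -2.6]
grip_width: 0.0587
gripper_force: 54.4
```

```bash
python3 - <<'E'
from h import *
o=get_obs();print(o['tcp_pos'],o['contact_force'])
w=viewer.grab_frame('wrist');save(w['pixels'],'w10')
for n,p in [('tip',(.578,-.0495,.247)),('arm',(.60,-.0507,.235)),('bar',o['tcp_pos']+[0,0,.061])]: print(n,proj(w,p,o).round(1))
print([(round(d['score'],2),[int(x) for x in d['rect']]) for d in viewer.trace(w,'hook')][:3])
g=cv2.cvtColor(w['pixels'],cv2.COLOR_RGB2GRAY)
print(g[262:336:3,225:290:4])
E
```

```text
[ 0.60352136 -0.05129956  0.2011748 ] [-0.59125186  0.40771903 -2.57454674]
tip [256.6 238.7]
arm [256.  271.7]
bar [254.7 320. ]
[(0.64, [247, 230, 265, 308])]
[[142 140 142 144 142 140 190 231 223 233 224 135 135 134 130 128 126]
 [141 140 141 143 142 141 189 241 244 244 222 134 134 134 130 127 127]
 [140 140 142 143 141 140 188 241 244 244 221 132 134 134 131 127 126]
 [140 140 143 143 141 141 188 241 244 244 218 133 134 134 131 129 127]
 [139 140 145 142 141 139 187 240 244 244 216 134 133 133 131 130 127]
 [139 139 144 143 140 140 185 241 244 243 212 133 134 133 132 129 126]
 [140 139 144 143 140 140 185 241 244 243 210 133 134 133 132 129 128]
 [140 140 145 142 138 140 185 240 244 243 206 132 133 132 132 130 127]
 [140 141 145 141 138 139 185 240 244 243 205 132 133 132 132 129 127]
 [140 140 145 141 139 140 184 240 244 243 202 132 132 132 132 130 128]
 [140 140 145 141 136 139 183 241 244 243 199 132 132 133 132 130 127]
 [140 140 144 140 137 138 182 240 244 243 193 132 132 132 130 129 128]
 [138 140 144 140 137 138 181 240 244 243 191 132 132 132 131 130 127]
 [203 138 142 139 137 137 182 240 244 243 189 132 132 130 128 143 243]
 [246 248 190 136 136 137 180 240 244 243 186 130 130 143 234 247 247]
 [187 248 249 247 184 156 178 241 245 243 197 162 226 249 247 243 126]
 [110 113 146 153 158 164 132 158 181 176 155 177 172 163 143 108 112]
 [161 158 155 153 152 151 149 148 148 147 148 147 148 149 151 152 155]
 [208 207 205 202 202 201 200 199 199 199 199 199 199 200 200 202 204]
 [235 234 233 232 231 231 231 231 230 230 230 230 231 231 231 232 233]
 [229 236 247 247 245 243 243 243 243 243 243 244 245 247 238 232 221]
 [ 33  31  31  94 168 234 248 246 245 248 246 199 120  54  31  32  34]
 [ 36  37  38  37  36  32  30  77  98  34  30  33  36  37  38  38  39]
 [ 33  34  34  33  34  33  35  35  34  34  34  35  35  34  34  34  34]
 [ 37  38  37  38  38  38  37  37  37  37  37  37  37  36  37  38  37]]
```

The hook arm shows inside the bow: columns 247–265, tip at row 230, passing under the bar at row 310. I lower onto it.

>>> play_rows([
  [[1,0,0,0.02,0],[1,0,0,0.04,0],[1,0,0,0.06,0],[1,0,0,0.075,0],[1,0,0,0.08,0],[1,0,0,0.08,0]],
])

```text
clock: 17.55
tcp_pos: [0.603, -0.0513, 0.1848]
orientation: [-0.068, -3.14, 0.0]
contact_force: [0.3, 0.7, -1.6]
grip_width: 0.0593
gripper_force: 54.4
```

>>> play_rows([
  [[1,0,0,0.005,0],[1,0,0,0.01,0],[1,0,0,0.015,0],[1,0,0,0.015,0]],
])

```text
clock: 17.88
tcp_pos: [0.6034, -0.0513, 0.1823]
orientation: [0.068, 3.141, 0.0]
contact_force: [0.7, -0.2, -2.1]
grip_width: 0.0591
gripper_force: 54.5
```

>>> play_rows([
  [[1,0,0,0.005,0],[1,0,0,0.01,0],[1,0,0,0.01,0]],
])

```text
clock: 18.13
tcp_pos: [0.6043, -0.0513, 0.1817]
orientation: [0.068, 3.139, 0.001]
contact_force: [-1.3, 0.4, 7.4]
grip_width: 0.0591
gripper_force: 55.3
```

>>> play_rows([
  [[-0.3,0,0,0,0],[-0.5,0,0,0,0],[-0.6,0,0,0,0],[-0.8,0,0,0,0],[-1,0,0,0,0],[-1,0,0,0,0],[-1,0,0,0,0],[-1,0,0,0,0],[-1,0,0,0,0],[-1,0,0,0,0]],
])

```text
clock: 18.97
tcp_pos: [0.6033, -0.0513, 0.1802]
orientation: [-0.068, -3.141, 0.0]
contact_force: [0.1, 0.3, 0.3]
grip_width: 0.0854
gripper_force: 0.0
```

```bash
python3 - <<'E'
from h import *
o=get_obs();print(o['tcp_pos'],o['contact_force'],o['grip_width'])
w=viewer.grab_frame('wrist');save(w['pixels'],'w11')
print([(round(d['score'],2),[int(x) for x in d['rect']]) for d in viewer.trace(w,'pail')][:3])
R0=R.from_rotvec(o['orientation']).as_matrix()
for p in [(0,.016,-.061),(0,-.016,-.061),(0,.03,-.023),(0,-.03,-.023)]: print(proj(w,o['tcp_pos']+R0@np.array(p),o).round(1))
E
```

```text
[ 0.60328214 -0.05130426  0.18023717] [0.05694307 0.33743823 0.25705601] 0.0853500144260961
[(0.96, [467, 137, 512, 193]), (0.95, [389, 149, 463, 216]), (0.92, [188, 174, 325, 331])]
[299.2 319.1]
[210.4 319.1]
[318.3 264.4]
[191.8 264.4]
```

>>> play_rows([
  [[-1,0,0,-0.03,0],[-1,0,0,-0.08,0],[-1,0,0,-0.15,0],[-1,0,0,-0.25,0],[-1,0,0,-0.35,0],[-1,0,0,-0.47,0],[-1,0,0,-0.6,0],[-1,0,0,-0.7,0],[-1,0,0,-0.75,0],[-1,0,0,-0.75,0]],
])

```text
clock: 19.9
tcp_pos: [0.6046, -0.0517, 0.3335]
orientation: [0.068, 3.136, 0.001]
contact_force: [0.6, 0.1, 0.2]
grip_width: 0.0851
gripper_force: 0.0
```

>>> play_rows([
  [[-1,0.1,0,0,0],[-1,0.25,0,0,0],[-1,0.4,0,0,0],[-1,0.5,0,0,0],[-1,0.5,0,0,0],[-1,0.5,0,0,0],[-1,0.5,0,0,0],[-1,0.5,0,0,0]],
])

```text
clock: 20.57
tcp_pos: [0.504, -0.0468, 0.3299]
orientation: [-0.068, -3.141, 0.001]
contact_force: [-0.7, -0.3, 0.1]
grip_width: 0.085
gripper_force: 0.0
```

```bash
python3 - <<'E'
from h import *
o=get_obs();print(o['tcp_pos'],o['contact_force'])
P=[]
for k in range(2):
    for n in ('side','top'):
        f=viewer.grab_frame(n); save(f['pixels'],'z'+n)
        print(n,[(round(d['score'],2),[round(float(x),1) for x in d['rect']]) for d in viewer.trace(f,'pail')][:4],proj(f,[.6035,-.051,.175]).round(1),proj(f,[.6035,-.051,.243]).round(1))
E
```

```text
[ 0.50404664 -0.04682564  0.32986413] [-0.68044991 -0.26745813  0.05888786]
side [(0.84, [211.5, 149.0, 241.8, 188.8]), (0.62, [201.8, 241.6, 224.8, 280.6]), (0.62, [195.0, 293.7, 221.9, 328.3])] [226.4 171.1] [225.  151.2]
top [(0.87, [159.6, 181.4, 181.9, 201.3]), (0.76, [199.7, 176.0, 222.2, 197.9])] [271.6 180.3] [272.4 174.3]
side [(0.93, [202.5, 242.1, 223.9, 278.7]), (0.86, [212.6, 145.3, 238.1, 187.5]), (0.63, [193.6, 289.1, 223.2, 332.8]), (0.22, [248.7, 285.8, 277.5, 312.6])] [226.4 171.1] [225.  151.2]
top [(0.93, [198.9, 176.4, 222.6, 197.1]), (0.87, [157.6, 179.6, 181.8, 203.7])] [271.6 180.3] [272.4 174.3]
```

The side camera shows the pail at (226,168), where a hanging pail should be, and it is not moving. I hand the job in.

```bash
python3 -c "
from bench import r
print(r.hand_in())"
```

```text
the job is handed in; nothing more can be done
None
```

The pail was lifted out of the carton, stood upright on the bench and let go, then hung by its handle on the bare hook with the gripper clear; the job is handed in at about 21 s, and no verdict was returned.

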